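# Turn one plan board over in the house folder

### The arm

A 6-joint arm with a two-finger parallel gripper is mounted at the origin on the work surface. World frame = base frame: x ahead of the robot, y to its left, z up, the work surface at z = 0. Lengths are in m, angles in rad, forces in N, time in s.
With the tool pointing down it reaches from about 0.35 to 0.85 m from the base axis. Payload 8.1 kg.
Tool frame: the origin (TCP) lies at the very end of the fingers, on their centre line; the grasp point (between the pads) lies 19 mm behind it; z points along the fingers, y is the line along which they close (so a half turn about z gives the same grasp; the last joint's range is limited). The gripper opens to 85 mm and grips with 20 to 120 N. Pads are 22 mm wide; open, the fingers measure 114 mm over their backs; the gripper's body (76 mm by 85 mm) begins 54 mm behind the grasp point. The pads swing forward as they close: fully open they stand 13 mm farther back than shut.
Start: joints at [1.146, 0.13, 1.488, -0, 1.523, -0.085], TCP at [0.2, 0.566, 0.231] pointing down, gripper open.
Joint ranges: [-2.96, 2.96], [-0.89, 2.26], [0.02, 2.5], [-1.34, 4.48], [0, 2.73], [-2.66, 2.66]. Speed limits (rad/s): [2.39, 2.39, 2.79, 3.14, 3.14, 3.14].

### API

Orientations are given as a rotation vector (axis times angle).
In Python, from cell import env gives the robot as it stands.
- The arm moves only by the shell command python3 -m creep 'ROWS'. ROWS is JSON, a list of rows, each a list of 7 numbers: the shift along the tool's x, y, z as a fraction of full scale, then the turn, a rotation vector about the tool's x, y, z as a fraction of full scale, then the closure, from 0 (fully open) to 1 (shut). In form: [[dx, dy, dz, rx, ry, rz, grip], ...]. A call has 1 to 10 rows; each row is the pose to reach, as a shift and turn from the pose commanded when the call began, along the tool's axes at that moment; what a row does not reach only later rows make up. Full scale, the value 1, is 0.5 m for a shift and 30 degrees for a turn. A row lasts 1/8 s, in which the tool goes at most 62.5 mm and 10.7 degrees, less where a joint would pass 70% of its speed; a pose out of reach is approached as far as the arm can. A call with a number of a shift or a turn outside -1 to 1 is refused whole. A call with a gripper value outside its range is refused whole. The fingers move at their own pace and stop on an object; the grip force is fixed at half the most. Time passes only in rows, so rows that repeat a pose let the fingers close. It gives the time, the measured TCP pose, the force, the opening and the grip force at its end, in the units of the state.
- env.get_state(): the state, without advancing time (a new reading comes with each control period).
- env.read_camera(name): name is "scene" or "top" or "wrist"; returns the picture (384x512x3 uint8, red, green, blue); there is no depth.
- env.camera_info(name): a dict with "mtx" (3x3 intrinsics, pixels), "extrinsics" (4x4, takes a point from camera to world coordinates); the wrist camera has in their place "tool_from_camera" (4x4, takes a point from camera to tool coordinates, whose origin is the TCP and whose axes are the flange's). Camera axes: x right, y up, looking along -z (the intrinsics and any distortion apply to the point x, -y, -z); pixel columns grow to the right and rows downward; lengths in m; the calibration is good to about 2 mm. A picture is of the moment at which its call begins: read the wrist's pose just before it. camera_info takes no time and is no camera call.
- env.finish_job(): hands the job in; it is judged then, once.
The state is a dict: "time_s": time; "joints": joint angles; "qd": joint speeds; "joint_efforts": joint torques, N m; "eef_pos": TCP position; "orientation": TCP orientation; "ft_force": force on the tool from outside, world axes, zero at the start; "wrist_torque": the same for the moment, N m; "finger_gap": finger opening in m; "grasp_force": force on a finger pad.
Only numpy, scipy, OpenCV 4.12 (cv2) and the standard library are available. Lean on these libraries where they do the work, as an engineer would, in place of code of your own. Each camera call takes 0.05 s, during which the arm holds its last target. There are 200 camera calls.

### The job

The house folder lies open on the hall console with two rigid floor-plan boards, one on top of the other, on the right of its rings. With a fingertip, turn only the uppermost board over the rings so that it lies flat on the left-hand side and the plan beneath it shows. Push it lightly: do not pinch it or fling it over, leave the second board lying, and do not lift the folder, shove it along or disturb the other things.

Things in the scene. Friction and masses are not known exactly. Their poses are not given: they have to be found in the camera images.
- folder: Grey A5 two-ring folder lying open (loose, 1.3 kg), 222 mm along the rings, 336 mm across. Origin: centre of its underside, under the rings. x runs along the rings away from the robot, y to its left half, z up. Cover 3 mm thick; on it page blocks, y 11 to 149 mm either side, tops at z 30 mm. On the left pages lies an already turned board (top z 34 mm, tab at x +75 mm).
- ring_axis (a point): Midpoint of the axis about which the boards turn: 37 mm above the folder's origin, axis along the folder's x (axes as the folder's). Two steel rings at x +-40 mm arch over it, radius 18 mm, top 20 mm above this point.
- plan_top (a joint): Angle (rad) of the uppermost right-hand board about the ring axis: 0 flat on the right (start), 1.57 upright, 3.14 flat on the left. The rings rub: it stays where it is left between about 1.2 and 1.9, and surely sinks slowly to the left by its own weight beyond 2.2.
- tab_top (a point): Centre of that board's tab, 168 mm from the ring axis, at the start at the right, x 0, z 37 mm. Board: stiff brown board, about 0.11 kg, 4 mm thick, 210 mm along the rings, 10 to 156 mm from the axis; tab 45 mm wide, from 156 to 180 mm. Below the tab: 32 mm free down to the cover (which ends at 168 mm), 24 mm deep in to the second board's edge. Axes as the folder's at the start, turning with the board.
- plan_under (a joint): Angle of the second board, lying directly under the uppermost one (same size and sense, axis 5 mm lower, 1 mm gap). 0 = flat on the right; must stay there.
- tab_under (a point): Centre of the second board's tab: 168 mm from the ring axis, towards the robot's end of the folder (x -75 mm), 45 by 24 mm, z 32 mm. Not to be lifted.
- dish: White porcelain dish, 130 mm across, 32 mm high. Origin: centre of underside. Leave alone.
- jar: Glass jar with steel screw-top lid, 72 mm across, 105 mm high. Origin: centre of underside. Leave alone.
- torch: Orange plastic torch lying down, 153 mm long, 44 mm across the head, origin on the underside at mid-length, x to the lens. Leave alone.
- opener: Chrome bottle opener lying flat beyond the folder, 158 mm long, 39 mm wide, 6 mm thick, origin on the underside. Leave alone.
- keys: Two keys and a wooden fob on a ring, lying flat beyond the folder, about 120 mm long, 7 mm high, origin at the ring's centre on the underside. Leave alone.
- pencil: Pencil lying on the robot's side of the folder, 173 mm long, 7 mm thick, origin at mid-length on the underside. Leave alone.
- case: Black spectacle case lying to the left of the folder, 160 x 62 mm, 39 mm high. Origin: centre of underside. Leave alone.

How it is judged:
By the outcome, as a careful person would: the job done as asked, in the order asked, and still so for the second after the job is handed in, with the robot touching nothing.
It also fails if it takes over 45 s, if anything falls off the work surface, if the arm or the gripper's body presses on something with over 40 N, if the wrist force passes 120 N, or if a joint passes its speed limit or range.

## Working session

There is one attempt and no reset: what is moved stays moved. The work goes in short steps, Python scripts to look and compute and a shell command to move; the robot and the scene stay as the last step left them, time stands still between calls to the robot, and variables do not carry over. Pictures are saved under pics/ and viewed, at most 10 in all, crops included, and the job is handed in when it is done.

```bash
mkdir -p pics; ls
python3 - <<'E'
from cell import env
import cv2,numpy as np
np.set_printoptions(precision=4,suppress=True)
s=env.get_state();print(s)
for n in("top","scene"):
    im=env.read_camera(n);cv2.imwrite(f"pics/{n}0.png",im[:,:,::-1]);i=env.camera_info(n);print(n,i)
print(env.camera_info("wrist"))
E
```

```text
pics
{'time_s': 0.0, 'joints': array([ 1.1456,  0.1312,  1.4893, -0.    ,  1.523 , -0.0854]), 'qd': array([-0.0002, -0.0017,  0.0004, -0.0013,  0.0004, -0.0013]), 'joint_efforts': array([  0.0001, -56.9411, -50.0546,  -0.0003,   0.0148,   0.    ]), 'eef_pos': array([0.1997, 0.5652, 0.2302]), 'orientation': array([-0.5311, -3.0959,  0.0028]), 'ft_force': array([-0.0962,  0.2851,  0.1493]), 'wrist_torque': array([-0.022 , -0.0196,  0.0502]), 'grasp_force': 0.0, 'finger_gap': 0.08549473418216103}
top {'mtx': array([[446.4532,   0.    , 250.0455],
       [  0.    , 446.4532, 188.3226],
       [  0.    ,   0.    ,   1.    ]]), 'extrinsics': array([[ 0.0246,  0.9874, -0.1566,  0.3842],
       [-0.9995,  0.0274,  0.0156, -0.0144],
       [ 0.0197,  0.1561,  0.9875,  1.4298],
       [ 0.    ,  0.    ,  0.    ,  1.    ]])}
scene {'mtx': array([[404.1767,   0.    , 262.3359],
       [  0.    , 404.1767, 192.8996],
       [  0.    ,   0.    ,   1.    ]]), 'extrinsics': array([[-0.1061, -0.7105,  0.6957,  1.6032],
       [ 0.9943, -0.0807,  0.0692,  0.0886],
       [ 0.007 ,  0.6991,  0.715 ,  1.1012],
       [ 0.    ,  0.    ,  0.    ,  1.    ]])}
{'mtx': array([[339.6956,   0.    , 256.6122],
       [  0.    , 339.6956, 191.0495],
       [  0.    ,   0.    ,   1.    ]]), 'tool_from_camera': array([[ 0.0003,  0.9594,  0.2819,  0.0713],
       [ 1.    , -0.0004,  0.0005,  0.0004],
       [ 0.0006,  0.2819, -0.9594, -0.1421],
       [ 0.    ,  0.    ,  0.    ,  1.    ]])}
```

View pics/top0.png

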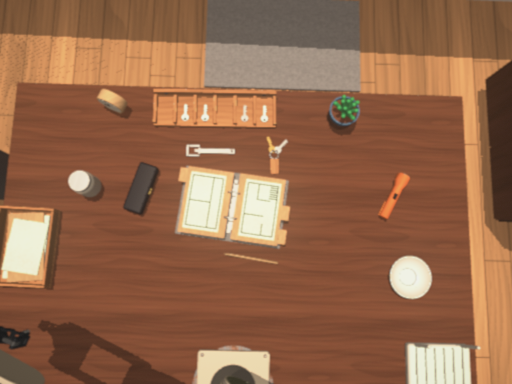

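View pics/scene0.png

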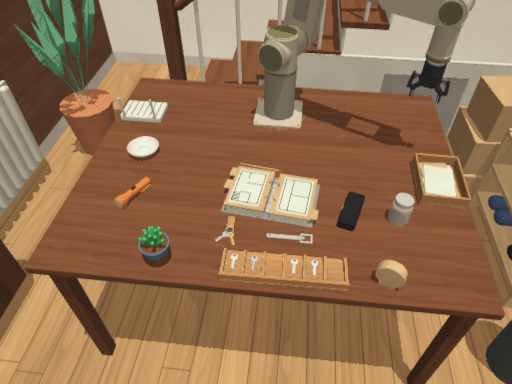

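The top view shows the open folder with its rings near (233,207), the top board's tab at about (286,213) and the lower board's tab at (281,237). The scene view agrees. Next I'll measure the folder pose.

```bash
cat > h.py <<'E'
from cell import env
import cv2,numpy as np
from scipy.spatial.transform import Rotation as R
np.set_printoptions(precision=4,suppress=True)
def ray(px,K,T,z):
    d=np.array([(px[0]-K[0,2])/K[0,0],-(px[1]-K[1,2])/K[1,1],-1.]);d=T[:3,:3]@d
    o=T[:3,3];return o+d*(z-o[2])/d[2]
def cast(n,px,z):
    i=env.camera_info(n);return ray(px,i["mtx"],i["extrinsics"],z)
def wristT():
    s=env.get_state();T=np.eye(4);T[:3,:3]=R.from_rotvec(s["orientation"]).as_matrix();T[:3,3]=s["eef_pos"]
    return T@env.camera_info("wrist")["tool_from_camera"]
E
python3 - <<'E'
from h import *
im=cv2.imread("pics/top0.png");c=im[155:255,165:305]
cv2.imwrite("pics/c.png",cv2.resize(c,None,fx=5.7,fy=5.7,interpolation=cv2.INTER_CUBIC))
for n,p in dict(tab=(286,213),tabu=(281,237),ringmid=(233,207),rt=(288,178),lb=(177,235)).items(): print(n,cast("top",p,.036))
E
```

```text
tab [ 0.5299 -0.1512  0.036 ]
tabu [ 0.4545 -0.1365  0.036 ]
ringmid [0.5443 0.0156 0.036 ]
rt [ 0.6417 -0.1563  0.036 ]
lb [0.4524 0.1863 0.036 ]
```

View pics/c.png

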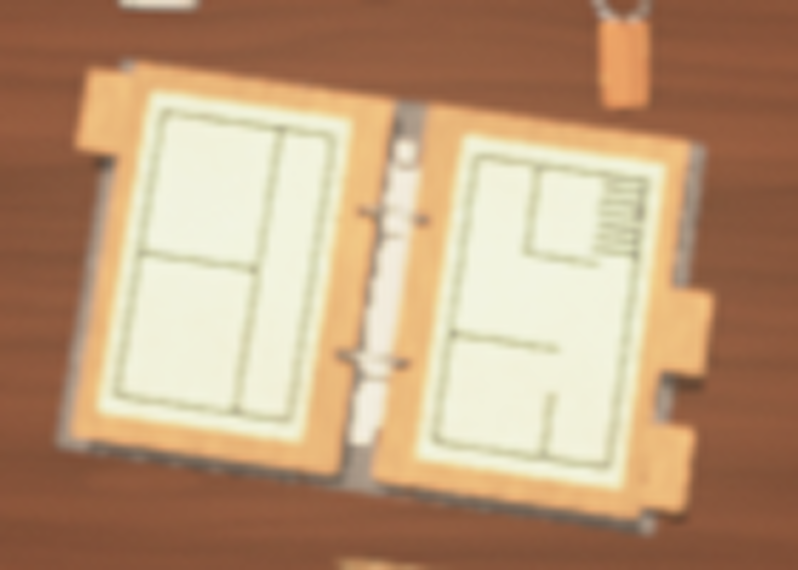

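The crop shows the top tab centred near crop (686,333), which is top-image (285.4,213.4). The right board's inner edge runs from crop (378,485) to (428,105). Now I'll compute the folder frame, the tab and the approach pose.

```bash
cat >> h.py <<'E'
import json
def rel(pos,Rm):  # row fractions from present measured pose
    s=env.get_state();R0=R.from_rotvec(s["orientation"])
    d=R0.inv().apply(np.array(pos)-s["eef_pos"])/.5
    r=(R0.inv()*R.from_matrix(Rm)).as_rotvec()/np.radians(30)
    return np.r_[d,r]
def folder():
    f=json.load(open("f.json"));o=np.array(f["o"]);a=f["yaw"]
    return o,np.array([np.cos(a),np.sin(a),0]),np.array([-np.sin(a),np.cos(a),0])
def pose(x,y,z,tilt):  # folder coords; tool pointing to folder +y, tilt deg below horizontal, tool x up
    o,ex,ey=folder();t=np.radians(tilt);ez=np.array([0,0,1.])
    tz=np.cos(t)*ey-np.sin(t)*ez;tx=np.sin(t)*ey+np.cos(t)*ez
    return o+x*ex+y*ey+z*ez,np.c_[tx,np.cross(tz,tx),tz]
E
python3 - <<'E'
from h import *
C=lambda x,y,z:cast("top",(165+(x+.5)/5.7-.5,155+(y+.5)/5.7-.5),z)[:2]
a,b=C(378,485,.039),C(428,105,.039)       # right board inner edge
c,d=C(338,473,.034),C(395,100,.034)   # left board inner edge
e=C(691,141,.039)
to=(C(712,292,.039)+C(706,378,.039))/2; tu=C(672,470,.034)
print("lens",np.linalg.norm(b-a),np.linalg.norm(d-c),np.linalg.norm(e-b))
ex=(b-a)+(d-c);ex/=np.linalg.norm(ex);ey=np.array([-ex[1],ex[0]])
o1=(a+b)/2+.010*ey;o2=(c+d)/2-.010*ey;o3=to+.18*ey
print("yaw",np.arctan2(ex[1],ex[0]),o1,o2,o3,"under tab rel",[ (tu-o3)@ex,(tu-o3)@ey])
o=(o1+o2+o3)/3
o=o+ ((o3-o)@ex*.3)*ex
json.dump(dict(o=[*o,0.],yaw=float(np.arctan2(ex[1],ex[0]))),open("f.json","w"));print(o)
for n,p in dict(torchA=(383,217),torchB=(405,176),dish=(410,277)).items():print(n,cast("top",p,.02))
P,M=pose(0,-.30,.25,38);print(P,rel(P,M))
E
```

```text
lens 0.2118176296171423 0.20935174862038405 0.1476167136360273
yaw -0.10943727812125395 [0.5486 0.0182] [0.5511 0.0186] [0.5484 0.0186] under tab rel [np.float64(-0.07578337211794621), np.float64(-0.1692831088153254)]
[0.5491 0.0185]
torchA [ 0.527  -0.4623  0.02  ]
torchB [ 0.6619 -0.5368  0.02  ]
dish [ 0.3413 -0.5429  0.02  ]
[ 0.5163 -0.2797  0.25  ] [-1.1601 -1.3823 -0.0372 -1.1592  1.461   2.3701]
```

The folder pose checks out: board lengths come to 0.212, 0.209 and 0.148 m, and the under tab sits at (-76,-169) mm. I'll start moving over.

```bash
python3 -m creep '[[-0.6,-0.7,-0.12,-0.45,0.55,0.9,1],[-0.6,-0.7,-0.12,-0.45,0.55,0.9,1],[-0.6,-0.7,-0.12,-0.45,0.55,0.9,1],[-0.6,-0.7,-0.12,-0.45,0.55,0.9,1],[-0.6,-0.7,-0.12,-0.45,0.55,0.9,1],[-0.6,-0.7,-0.12,-0.45,0.55,0.9,1],[-0.6,-0.7,-0.12,-0.45,0.55,0.9,1],[-0.6,-0.7,-0.12,-0.45,0.55,0.9,1],[-0.6,-0.7,-0.12,-0.45,0.55,0.9,1]]'
python3 - <<'E'
from h import *
s=env.get_state();print(s["eef_pos"],s["joints"])
P,M=pose(0,-.30,.25,38);print(P,rel(P,M))
E
```

```text
time_s: 1.23
eef_pos: [0.3669, 0.1341, 0.2912]
orientation: [-1.146, -2.634, -0.404]
ft_force: [-0.8, 0.3, -0.2]
finger_gap: 0.0002
grasp_force: 0.0
[0.3669 0.1341 0.2912] [-0.1048 -0.4281  1.9284  0.3447  1.7811 -0.8063]
[ 0.5163 -0.2797  0.25  ] [-0.7826 -0.333  -0.2398 -0.7035  0.9028  1.469 ]
```

```bash
python3 -m creep '[[-0.78,-0.33,-0.24,-0.45,0.6,0.95,1],[-0.78,-0.33,-0.24,-0.45,0.6,0.95,1],[-0.78,-0.33,-0.24,-0.45,0.6,0.95,1],[-0.78,-0.33,-0.24,-0.45,0.6,0.95,1],[-0.78,-0.33,-0.24,-0.45,0.6,0.95,1],[-0.78,-0.33,-0.24,-0.45,0.6,0.95,1],[-0.78,-0.33,-0.24,-0.45,0.6,0.95,1],[-0.78,-0.33,-0.24,-0.45,0.6,0.95,1],[-0.78,-0.33,-0.24,-0.45,0.6,0.95,1]]'
python3 - <<'E'
from h import *
s=env.get_state();print(s["eef_pos"],s["joints"])
P,M=pose(0,-.27,.10,38);print(P,rel(P,M))
E
```

```text
time_s: 2.35
eef_pos: [0.5178, -0.2744, 0.25]
orientation: [-1.595, -1.987, -0.73]
ft_force: [0.5, 0.9, 0.1]
finger_gap: 0.0
grasp_force: 0.0
[ 0.5178 -0.2744  0.25  ] [-0.8414  0.5631  1.0967  0.4889  2.0505 -0.9588]
[ 0.5196 -0.2499  0.1   ] [-0.1651 -0.0192  0.2547 -0.266   0.3021  0.5197]
```

```bash
python3 -m creep '[[-0.165,-0.02,0.255,-0.27,0.3,0.52,1],[-0.165,-0.02,0.255,-0.27,0.3,0.52,1],[-0.165,-0.02,0.255,-0.27,0.3,0.52,1],[-0.165,-0.02,0.255,-0.27,0.3,0.52,1],[-0.165,-0.02,0.255,-0.27,0.3,0.52,1]]'
python3 - <<'E'
from h import *
s=env.get_state();print(s["eef_pos"],s["joints"])
T=wristT();im=env.read_camera("wrist");cv2.imwrite("pics/w1.png",im[:,:,::-1]);np.save("w1T.npy",T)
P,M=pose(0,-.20,.016,38);print(P,rel(P,M))
o,ex,ey=folder()
K=env.camera_info("wrist")["mtx"]
for y in(-.156,-.18):
  for x in(-.0225,.0225):
    p=o+x*ex+y*ey+[0,0,.039];c=T[:3,:3].T@(p-T[:3,3]);print(K[0,2]+K[0,0]*c[0]/-c[2],K[1,2]-K[1,1]*c[1]/-c[2])
E
```

```text
time_s: 2.98
eef_pos: [0.5209, -0.2522, 0.1044]
orientation: [-1.787, -1.609, -0.872]
ft_force: [-0.1, 0.6, 0.6]
finger_gap: -0.0001
grasp_force: 0.0
[ 0.5209 -0.2522  0.1044] [-0.9032  0.6953  1.2719  0.6124  1.8467 -0.8386]
[ 0.5272 -0.1803  0.016 ] [-0.0485 -0.005   0.2235  0.0105  0.0141  0.0129]
225.92233619144577 155.5509039498264
281.1185242131352 155.86380337428258
224.28760287928708 179.02400531904306
282.3842025507983 179.3293930364161
```

View pics/w1.png

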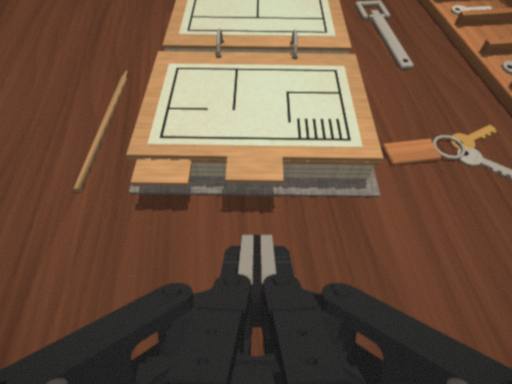

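The wrist view shows the tab at x 226–284, y 157–180, within 2 px of the prediction, and the fingers are centred on it. I'll go down beside it.

```bash
python3 -m creep '[[-0.08,-0.005,0.195,0.01,0.01,0.01,1],[-0.08,-0.005,0.195,0.01,0.01,0.01,1],[-0.08,-0.005,0.195,0.01,0.01,0.01,1],[-0.08,-0.005,0.195,0.01,0.01,0.01,1]]'
cat > where.py <<'E'
from h import *
import sys
s=env.get_state();o,ex,ey=folder();d=s["eef_pos"]-o
Rm=R.from_rotvec(s["orientation"]).as_matrix()
print("t",s["time_s"],"folder xyz mm",1e3*np.array([d@ex,d@ey,d[2]]),"tilt",np.degrees(np.arcsin(-Rm[2,2])),"F",s["ft_force"],"q",s["joints"])
for a in sys.argv[1:]:
    x,y,z,t=map(float,a.split(","));print(a,rel(*pose(x/1e3,y/1e3,z/1e3,t)))
E
python3 where.py 0,-172,12,38
```

```text
time_s: 3.52
eef_pos: [0.524, -0.2008, 0.0112]
orientation: [-1.784, -1.597, -0.869]
ft_force: [0.5, -0.7, 1.5]
finger_gap: -0.0004
grasp_force: 0.0
t 3.525 folder xyz mm [  -0.9149 -220.7505   11.2176] tilt 37.99638155164536 F [ 0.5186 -0.6573  1.4536] q [-0.8532  0.7665  1.369   0.6239  1.6924 -0.8926]
0,-172,12,38 [ 0.0613  0.0018  0.0759 -0.0001 -0.0001 -0.0026]
```

```bash
python3 -m creep '[[0.02,0,0.025,0,0,0,1],[0.04,0.001,0.05,0,0,0,1],[0.061,0.002,0.076,0,0,0,1],[0.061,0.002,0.076,0,0,0,1],[0.07,0.002,0.069,0,0,0,1],[0.08,0.002,0.061,0,0,0,1],[0.09,0.002,0.054,0,0,0,1],[0.09,0.002,0.054,0,0,0,1]]'
python3 where.py 0,-172,48,38 0,-165,79,38
python3 - <<'E'
from h import *
im=env.read_camera("wrist");cv2.imwrite("pics/w2.png",im[:,:,::-1])
E
```

```text
time_s: 4.53
eef_pos: [0.5295, -0.1515, 0.0286]
orientation: [-1.784, -1.593, -0.869]
ft_force: [-0.8, -0.7, -0.2]
finger_gap: -0.0
grasp_force: 0.5
t 4.525 folder xyz mm [  -0.8362 -171.1522   28.6412] tilt 37.88123201366305 F [-0.7553 -0.6543 -0.2433] q [-0.7982  0.6759  1.4717  0.6579  1.6567 -0.8598]
0,-172,48,38 [ 0.0295  0.0015 -0.0251 -0.0005 -0.004  -0.0077]
0,-165,79,38 [ 0.0871  0.0013 -0.0521 -0.0005 -0.004  -0.0077]
```

View pics/w2.png

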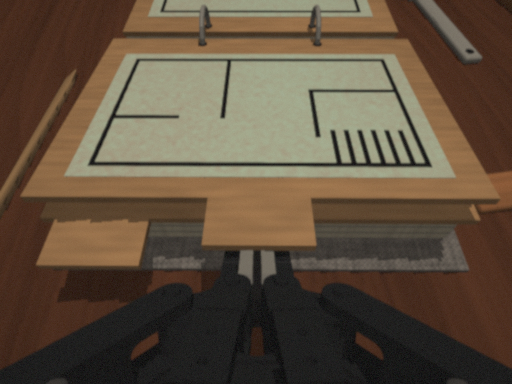

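The tip is under the tab at about (260,245), the top board is lifting and the lower tab still lies flat. I'll follow the arc.

```bash
python3 -m creep '[[0.015,0,-0.012,0,0,0,1],[0.03,0.001,-0.024,0,0,0,1],[0.048,0.001,-0.034,0,0,0,1],[0.067,0.001,-0.043,0,0,0,1],[0.087,0.001,-0.052,0,0,0,1],[0.087,0.001,-0.052,0,0,0,1]]'
python3 where.py 0,-152,107,38 0,-134,133,38 0,-113,153,38 0,-91,170,38
```

```text
time_s: 5.32
eef_pos: [0.5311, -0.145, 0.0794]
orientation: [-1.784, -1.594, -0.869]
ft_force: [-0.4, -0.7, 0.2]
finger_gap: 0.0001
grasp_force: 0.2
t 5.325 folder xyz mm [  -0.0073 -164.4884   79.4234] tilt 37.89205328371518 F [-0.3697 -0.6867  0.2136] q [-0.7894  0.5856  1.4915  0.6676  1.7077 -0.8111]
0,-152,107,38 [ 0.0589 -0.0002 -0.0142 -0.001  -0.0036 -0.0061]
0,-134,133,38 [ 0.122  -0.0004 -0.0177 -0.001  -0.0036 -0.0061]
0,-113,153,38 [ 0.1794 -0.0006 -0.0091 -0.001  -0.0036 -0.0061]
0,-91,170,38 [ 0.2332 -0.0007  0.0047 -0.001  -0.0036 -0.0061]
```

```bash
python3 -m creep '[[0.02,0,-0.005,0,0,0,1],[0.04,0,-0.01,0,0,0,1],[0.06,0,-0.014,0,0,0,1],[0.09,0,-0.016,0,0,0,1],[0.12,0,-0.018,0,0,0,1],[0.15,0,-0.014,0,0,0,1],[0.18,0,-0.009,0,0,0,1],[0.207,0,-0.002,0,0,0,1],[0.233,0,0.005,0,0,0,1],[0.233,0,0.005,0,0,0,1]]'
python3 where.py 0,-64,183,38 0,-37,188,38 0,-10,183,38 0,17,176,38
python3 - <<'E'
from h import *
im=env.read_camera("wrist");cv2.imwrite("pics/w3.png",im[:,:,::-1])
E
```

```text
time_s: 6.58
eef_pos: [0.5392, -0.071, 0.1694]
orientation: [-1.782, -1.593, -0.869]
ft_force: [0.3, -0.3, -0.4]
finger_gap: 0.0003
grasp_force: 0.0
t 6.575 folder xyz mm [ -0.0008 -90.086  169.3838] tilt 37.843022445700996 F [ 0.3356 -0.3334 -0.3667] q [-0.6952  0.3662  1.5991  0.7296  1.7403 -0.6725]
0,-64,183,38 [ 0.0535 -0.0001  0.0245 -0.0035 -0.0052 -0.0064]
0,-37,188,38 [ 0.0945 -0.0002  0.061  -0.0035 -0.0052 -0.0064]
0,-10,183,38 [ 0.1198 -0.0002  0.1098 -0.0035 -0.0052 -0.0064]
0,17,176,38 [ 0.1418 -0.0002  0.161  -0.0035 -0.0052 -0.0064]
```

View pics/w3.png

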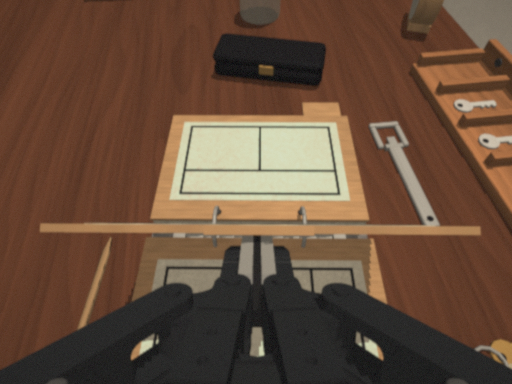

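The top board shows edge-on at row 230, so it's about 60° up, resting on the tip, with the second plan lying flat beneath. I'll carry on past upright.

```bash
python3 -m creep '[[0.02,0,0.008,0,0,0,1],[0.038,0,0.016,0,0,0,1],[0.054,0,0.025,0,0,0,1],[0.074,0,0.042,0,0,0,1],[0.095,0,0.061,0,0,0,1],[0.108,0,0.085,0,0,0,1],[0.12,0,0.11,0,0,0,1],[0.13,0,0.135,0,0,0,1],[0.142,0,0.161,0,0,0,1],[0.142,0,0.161,0,0,0,1]]'
python3 where.py 0,39,166,38 0,61,150,38 0,75,139,38 0,90,125,38
```

```text
time_s: 7.88
eef_pos: [0.5505, 0.0359, 0.1749]
orientation: [-1.782, -1.592, -0.867]
ft_force: [0.0, -0.2, -0.4]
finger_gap: 0.0002
grasp_force: 0.0
t 7.875 folder xyz mm [ -0.4303  17.4371 174.9053] tilt 37.80030040536165 F [ 0.0307 -0.1785 -0.4361] q [-0.5379  0.2524  1.7283  0.8019  1.6303 -0.577 ]
0,39,166,38 [ 0.0124  0.0009  0.045  -0.0059 -0.0066 -0.0089]
0,61,150,38 [ 0.014   0.0011  0.0994 -0.0059 -0.0066 -0.0089]
0,75,139,38 [ 0.0138  0.0012  0.135  -0.0059 -0.0066 -0.0089]
0,90,125,38 [ 0.0101  0.0014  0.1758 -0.0059 -0.0066 -0.0089]
```

```bash
python3 -m creep '[[0.006,0,0.02,0,0,0,1],[0.012,0.001,0.042,0,0,0,1],[0.013,0.001,0.06,0,0,0,1],[0.014,0.001,0.08,0,0,0,1],[0.014,0.001,0.1,0,0,0,1],[0.014,0.001,0.12,0,0,0,1],[0.014,0.001,0.137,0,0,0,1],[0.012,0.001,0.156,0,0,0,1],[0.01,0.001,0.176,0,0,0,1]]'
python3 where.py 0,97,110,38 0,60,170,38
python3 - <<'E'
from h import *
im=env.read_camera("wrist");cv2.imwrite("pics/w4.png",im[:,:,::-1])
im=env.read_camera("scene");cv2.imwrite("pics/s4.png",cv2.resize(im[110:240,180:380,::-1],None,fx=3,fy=3))
E
```

```text
time_s: 9.0
eef_pos: [0.5594, 0.1071, 0.1249]
orientation: [-1.784, -1.592, -0.869]
ft_force: [-0.2, 0.5, 0.2]
finger_gap: 0.0002
grasp_force: 0.0
t 9.0 folder xyz mm [  0.6352  89.1742 124.9478] tilt 37.83413718371709 F [-0.174   0.4687  0.2396] q [-0.4191  0.2821  1.7986  0.8554  1.4823 -0.5787]
0,97,110,38 [-0.014  -0.0012  0.0307 -0.0024 -0.0055 -0.0088]
0,60,170,38 [ 0.0354 -0.0016 -0.1013 -0.0024 -0.0055 -0.0088]
```

View pics/s4.png

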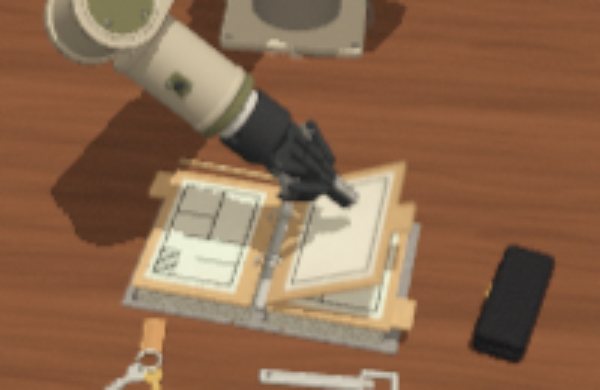

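The board is well past upright, at about 135–150°, and sinking to the left, with the new plan showing on the right. I'll withdraw and let it settle.

```bash
python3 -m creep '[[0.01,0,-0.03,0,0,0,1],[0.03,0,-0.09,0,0,0,1],[0.05,0,-0.18,0,0,0,1],[0.05,0,-0.28,0,0,0,1],[0.05,0,-0.38,0,0,0,1],[0.05,0,-0.48,0,0,0,1],[0.05,0,-0.58,0,0,0,1],[0.05,0,-0.58,0,0,0,1],[0.05,0,-0.58,0,0,0,1],[0.05,0,-0.58,0,0,0,1]]'
python3 -m creep '[[0,0,0,0,0,0,1],[0,0,0,0,0,0,1],[0,0,0,0,0,0,1],[0,0,0,0,0,0,1],[0,0,0,0,0,0,1],[0,0,0,0,0,0,1],[0,0,0,0,0,0,1],[0,0,0,0,0,0,1],[0,0,0,0,0,0,1],[0,0,0,0,0,0,1]]'
python3 - <<'E'
from h import *
a=env.read_camera("scene")[110:240,180:380,::-1];b=env.read_camera("top")[130:260,130:330,::-1]
cv2.imwrite("pics/f.png",cv2.resize(np.hstack([a,b]),None,fx=2,fy=2))
E
```

```text
time_s: 10.35
eef_pos: [0.5362, -0.1048, 0.3223]
orientation: [-1.782, -1.591, -0.868]
ft_force: [-0.1, 0.5, 0.3]
finger_gap: 0.0002
grasp_force: 0.0
time_s: 11.6
eef_pos: [0.5365, -0.1058, 0.323]
orientation: [-1.783, -1.592, -0.869]
ft_force: [-0.2, -0.0, -0.3]
finger_gap: 0.0
grasp_force: 0.0
```

View pics/f.png

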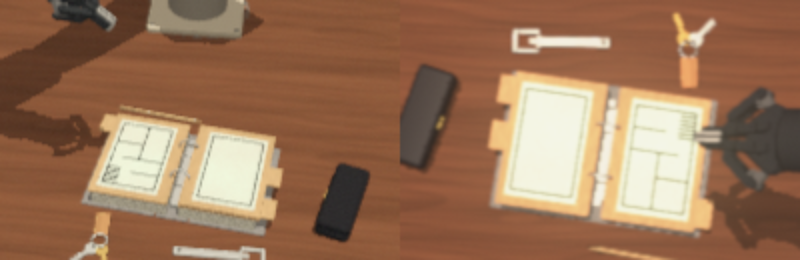

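The turned board lies on the left, blank side up with its tab at about (495,135) in the crop, and the next plan shows on the right. I'll check that it's still and flat.

Run:
```python
from h import *
a=env.read_camera("top").astype(int)
cv2.imwrite("pics/t1.png",a[:,:,::-1])
for _ in range(9): env.read_camera("top")
b=env.read_camera("top").astype(int)
print("maxdiff left board",abs(a-b)[150:250,165:240].max())
o,ex,ey=folder();i=env.camera_info("top");K,T=i["mtx"],i["extrinsics"]
for th in (180,170):
  t=np.radians(th);p=o-.18*np.cos(t)*ey+[0,0,.037+.18*np.sin(t)];c=T[:3,:3].T@(p-T[:3,3]);print(th,K[0,2]-K[0,0]*c[0]/c[2],K[1,2]+K[1,1]*c[1]/c[2])
print(b[194:200,168:182,0])
t0=cv2.imread("pics/top0.png")[:,:,::-1].astype(int)
d=abs(t0-b).max(2)>60; n,l,st,_=cv2.connectedComponentsWithStats(d.astype(np.uint8));print(st[st[:,4]>15][1:])
```

```text
maxdiff left board 2
180 175.2613439443311 197.6848707125593
170 174.65992740679803 196.4263150963939
[[144 145 145 145 145 145 157 205 237 242 241 240 240 240]
 [142 142 142 142 143 143 158 211 238 241 241 241 241 241]
 [143 143 144 144 142 143 163 219 240 241 241 242 242 241]
 [145 144 144 145 144 146 172 223 240 241 240 242 242 241]
 [143 143 143 145 144 148 177 225 240 240 240 242 242 242]
 [137 137 138 139 138 146 186 229 240 240 240 242 242 242]]
[[  234   164   229   220 18185]
 [  296   175    17    15    99]
 [  292   182    50    22   321]
 [  337   188     6    24    90]
 [  174   190     9    15   105]
 [  286   195     4     6    16]
 [  279   200     8     4    19]
 [  292   204    12    14    64]
 [  302   205    41    12   336]
 [  281   206     9    14    82]
 [  303   220     5     4    17]
 [    0   326    30    23   405]
 [  201   345    67    39  1084]
 [  165   352    32    32   510]
 [  177   358     9    10    20]
 [  211   368    24    16   248]
 [    0   377    15     7    57]][ WARN:0@0.485] global loadsave.cpp:1063 imwrite_ Unsupported depth image for selected encoder is fallbacked to CV_8U.
```

```bash
python3 -c "
from cell import env
print(env.finish_job())"
```

```text
the job is handed in; nothing more can be done
None
```

The top board now lies at rest on the left and the plan beneath it shows; the second board stayed down, nothing else appears to have moved, and the job is handed in at about 12 s of the 45 s allowed.

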